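Deal the tested relays to two kits

TASK

The four relays on the sloping rack stand in the order of their test results and must be shared fairly between two kits. Going along the rack from its left end, as the robot sees it, deal them one at a time in turn: the first into the round dish on the front part of the bench, the second into the rectangular tray beside it, the third into the dish, the fourth into the tray. Set each one down (do not drop it) upright on the flat floor, blades up, let go of it before you take the next, and leave the other things on the bench where they are.

Things in the scene. Friction and masses are not known exactly. Their poses are not given: they have to be found in the camera images.
- rack: fixed aluminium rack, 256 mm long (its y, to the left), 110 mm high; origin under it on the worktop. Its seat rises 35 degrees away from the robot (+x), 60 mm up above the origin. Relays stand on it 60 mm apart behind an 8 mm high lip; 7 mm behind them a back board 50 mm high, square to the seat, overhangs them: it blocks a gripper coming straight down, not one square to the seat.
- dish: fixed round aluminium dish near the front edge of the bench (not the small crumpled one at the back), 156 mm across the rim, 20 mm high, flat floor 130 mm across, 3 mm above the worktop, sides flaring outwards. Origin: centre of its underside, on the worktop; z up.
- tray: fixed rectangular aluminium tray beside the dish, 160 mm (its x) x 130 mm (its y), 22 mm high, walls 3 mm, floor 3 mm above the worktop. Origin: centre of its underside, on the worktop; z up.
- battery: bystander: orange block battery lying flat, 26 x 48 x 18 mm, loose. Origin: centre of its underside.
- tape_green: bystander: green roll of tape lying flat, 66 mm across, 19 mm high, loose. Origin: centre of its underside.
- relay_1: first relay counted from the left end of the rack (the robot's left): black relay, body 28 x 28 x 26 mm with thin blades 10 mm longer on top (grip the body), 35 g. Origin: centre of its underside; z towards the blades, x and y square to its sides; at the start y runs along the rack and z is square to the seat, 35 degrees from vertical, leaning to the robot
- relay_2: second relay counted from the left end of the rack (the robot's left): black relay, body 28 x 28 x 26 mm with thin blades 10 mm longer on top (grip the body), 35 g. Origin: centre of its underside; z towards the blades, x and y square to its sides; at the start y runs along the rack and z is square to the seat, 35 degrees from vertical, leaning to the robot
- relay_3: third relay counted from the left end of the rack (the robot's left): black relay, body 28 x 28 x 26 mm with thin blades 10 mm longer on top (grip the body), 35 g. Origin: centre of its underside; z towards the blades, x and y square to its sides; at the start y runs along the rack and z is square to the seat, 35 degrees from vertical, leaning to the robot
- relay_4: fourth relay counted from the left end of the rack (the robot's left): black relay, body 28 x 28 x 26 mm with thin blades 10 mm longer on top (grip the body), 35 g. Origin: centre of its underside; z towards the blades, x and y square to its sides; at the start y runs along the rack and z is square to the seat, 35 degrees from vertical, leaning to the robot
Mind the look-alikes: they are no part of the job. Leave any purple look-alike of the dish alone.

How it is judged:
By the outcome, as a careful person would: the job done as asked, in the order asked, and still so for the second after the job is handed in, with the robot touching nothing.
It also fails if it takes over 70 s, if anything falls off the work surface, if the arm or the gripper's body presses on something with over 40 N, if the wrist force passes 120 N, or if a joint passes its speed limit or range.

ROBOT

A 7-joint arm with a two-finger parallel gripper is mounted at the origin on a cart in front of the work surface, level with it; the furniture and walls round the work are solid. World frame = base frame: x ahead of the robot, y to its left, z up, the work surface at z = 0. Lengths are in m, angles in rad, forces in N, time in s.
With the tool pointing down it reaches from about 0.4 to 0.9 m from the base axis. Payload 5.5 kg.
Tool frame: the origin (TCP) lies midway between the tips of the shut fingers; the grasp point (between the pads) lies 19 mm behind it (manip.grip_depth is the distance from the TCP to the grasp point, in m); z points along the fingers, y is the line along which they close (so a half turn about z gives the same grasp; the last joint's range is limited). The gripper opens to 92 mm and grips with 3 to 60 N. Pads are 19 mm wide; open, the fingers measure 130 mm over their backs; the gripper's body (75 mm by 190 mm) begins 47 mm behind the grasp point.
Start: joints at [-0.888, 0.501, -0.427, 1.55, 0.221, 1.138, -0.21], TCP at [0.265, 0.594, 0.227] pointing down, gripper open.
Joint ranges: [-2.88, 2.88], [-0.31, 2.03], [-1.54, 1.56], [0.2, 2.42], [-1.41, 4.55], [0.19, 2.02], [-2.57, 2.57]. Speed limits (rad/s): [2.57, 2.57, 3.14, 3.14, 3.14, 3.14, 3.14].

INTERFACE

Orientations are given as a unit quaternion [x, y, z, w].
In Python, from bench import manip, effector, viewer gives the robot as it stands. Calls block until the motion is done:
- manip.move_pose(position, orientation): joint-space move of the TCP to a pose.
- manip.servo_line(position, ori=None, vel=0.15): straight line of the TCP; ori=None keeps the orientation; vel is the mean speed in m/s.
- manip.movej(angles): joint-space move.
- effector.open_jaws() and effector.close(f_grip=None): open the fingers fully, or close them until they stop; f_grip is the grip in N (None keeps the last).
- manip.sleep(seconds).
- manip.solve_ik(position, orientation): joint angles nearest the present ones, or None.
- viewer.get_image(name): name is "scene" or "top" or "wrist"; returns the picture (420x560x3 uint8, red, green, blue); there is no depth.
- viewer.get_calibration(name): a dict with "vfov" (degrees; the focal length in pixels is half the picture's height over the tangent of half this angle, whatever the lens; pixels are square), "cx", "cy" (the principal point, pixels), "dist_coeffs" ([k1, k2, p1, p2, k3] as OpenCV has them; the pictures are not rectified), "eye" and "attitude" of the camera in the world. Camera axes: x right, y down, z forward; pixel columns grow to the right and rows downward; lengths in m; the calibration is good to about 2 mm. A picture is of the moment at which its call begins: read the wrist's pose just before it. get_calibration takes no time and is no camera call; for the wrist camera it gives the pose at the moment of the call.
A pose or a line that the arm cannot do raises manip.PlanningError and nothing moves.
- manip.hand_in(): hands the job in; it is judged then, once.
Readings, each from a call of its own:
- manip.current_clock(): time.
- manip.current_q(): joint angles.
- manip.current_joint_velocities(): joint speeds.
- manip.current_tau(): joint torques, N m.
- manip.current_tool_pos(): TCP position.
- manip.current_tcp_rot(): TCP orientation.
- manip.current_force(): force on the tool from outside, world axes, zero at the start.
- manip.current_wrist_torque(): the same for the moment, N m.
- manip.current_finger_gap(): finger opening in m.
- manip.current_gripper_force(): force on a finger pad.
Only numpy, scipy, OpenCV 4.12 (cv2) and the standard library are available. Lean on these libraries where they do the work, as an engineer would, in place of code of your own. Each camera call takes 0.05 s, during which the arm holds its last target. There are 200 camera calls.

## Working session

There is one attempt and no reset: what is moved stays moved. The work goes in short steps, each a Python script; the robot and the scene stay as the last script left them, time stands still between calls to the robot, and variables do not carry over. Pictures are saved under pics/ and viewed, at most 10 in all, crops included, and the job is handed in when it is done.

```bash
mkdir -p pics; ls
cat > h.py <<'E'
import numpy as np, cv2
from bench import manip, effector, viewer
from scipy.spatial.transform import Rotation as R
def rot(c):
    a=np.array(c["attitude"],float)
    return a if a.shape==(3,3) else R.from_quat(a).as_matrix()
def K(c):
    f=210/np.tan(np.radians(c["vfov"])/2)
    return np.array([[f,0,c["cx"]],[0,f,c["cy"]],[0,0,1.]])
def ray(c,uv):
    p=cv2.undistortPoints(np.array(uv,float).reshape(-1,1,2),K(c),np.array(c["dist_coeffs"],float)).reshape(-1,2)
    d=np.c_[p,np.ones(len(p))]@rot(c).T
    return np.array(c["eye"],float),d/np.linalg.norm(d,axis=1)[:,None]
def onz(c,uv,z):
    e,d=ray(c,uv); return e+d*((z-e[2])/d[:,2])[:,None]
def proj(c,P):
    Rm=rot(c); t=-Rm.T@np.array(c["eye"],float)
    return cv2.projectPoints(np.array(P,float).reshape(-1,1,3),cv2.Rodrigues(Rm.T)[0],t,K(c),np.array(c["dist_coeffs"],float))[0].reshape(-1,2)
def tri(c1,p1,c2,p2):
    e1,d1=ray(c1,p1);e2,d2=ray(c2,p2);out=[]
    for a,b in zip(d1,d2):
        s=np.linalg.lstsq(np.c_[a,-b],e2-e1,rcond=None)[0]
        A,B=e1+a*s[0],e2+b*s[1]; out.append([*(A+B)/2,np.linalg.norm(A-B)])
    return np.array(out)
def snap(n,f):
    c=viewer.get_calibration(n); im=viewer.get_image(n); cv2.imwrite(f"pics/{f}.png",im[:,:,::-1]); return c,im
E
python3 - <<'E'
from h import *
for n in("scene","top"):
    c,im=snap(n,n+"0"); print(n,c)
print(manip.current_clock(),manip.current_tcp_rot())
E
```

```text
pics
scene {'vfov': 50.98305303823924, 'cx': 284.06663109554603, 'cy': 210.12148299281225, 'dist_coeffs': array([-0.10013942,  0.        ,  0.        ,  0.        ,  0.        ]), 'eye': array([0.10979891, 0.64841033, 0.52153401]), 'attitude': array([-0.25916567,  0.82346049, -0.48383266,  0.14370782])}
top {'vfov': 52.46792961186565, 'cx': 287.0139633326525, 'cy': 215.87119795620296, 'dist_coeffs': array([0.02531214, 0.        , 0.        , 0.        , 0.        ]), 'eye': array([ 0.49243988, -0.02710069,  1.09759107]), 'attitude': array([-0.70126432,  0.71134081, -0.03137172,  0.03519129])}
0.1 [ 2.08346304e-01  9.78054752e-01 -8.22533980e-04 -2.07344610e-04]
```

View pics/top0.png

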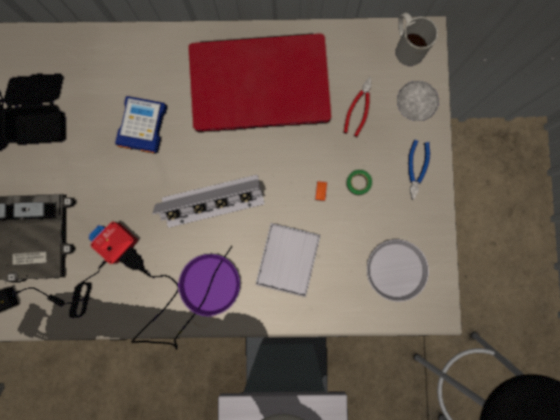

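View pics/scene0.png

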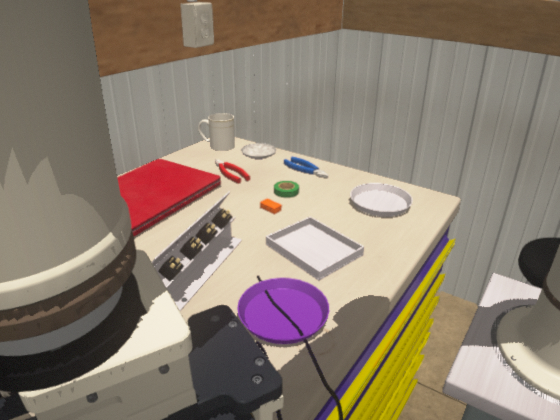

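Top view: relays at (173,214), (199,208), (222,202) and (246,197). Dish candidates are the aluminium dish at (397,268), the purple look-alike at (209,284) and the crumpled dish at (418,100). The tray is at (289,259), not the red notebook at (260,82) or the box at (30,235). I choose the dish at (397,268) and the tray at (289,259). Next I'll take a close crop and rough positions.

Run:
```python
from h import *
im=cv2.imread("pics/top0.png"); c=viewer.get_calibration("top")
a=cv2.resize(im[165:305,145:435],None,fx=2.7,fy=2.7,interpolation=cv2.INTER_CUBIC); cv2.imwrite("pics/crop0.png",a)
print("relays",onz(c,[(173,214),(199,208),(222,202),(246,197)],.085).round(3))
print("dish",onz(c,[(397,269)],.02).round(3),"tray",onz(c,[(289,259)],.02).round(3))
print("front edge",onz(c,[(285,335)],0),"bat,tape",onz(c,[(321,190),(359,182)],.018).round(3))
print("tray corners",onz(c,[(271,223),(320,234),(304,295),(258,286)],.022).round(3))
cw=viewer.get_calibration("wrist"); T=R.from_quat(manip.current_tcp_rot())
print("wristcam in tool", T.inv().apply(cw["eye"]-np.array(manip.current_tool_pos())), (T.inv().as_matrix()@rot(cw)).round(3),cw["vfov"])
```

```text
relays [[0.597 0.25  0.085]
 [0.61  0.188 0.085]
 [0.624 0.133 0.085]
 [0.635 0.075 0.085]]
dish [[ 0.457 -0.295  0.02 ]] tray [[ 0.485 -0.025  0.02 ]]
front edge [[ 0.29520303 -0.01261649  0.        ]] bat,tape [[ 0.66  -0.11   0.018]
 [ 0.679 -0.207  0.018]]
tray corners [[ 0.577  0.019  0.022]
 [ 0.547 -0.105  0.022]
 [ 0.396 -0.062  0.022]
 [ 0.419  0.053  0.022]]
wristcam in tool [ 0.068197   -0.00028125 -0.15818073] [[-0.    -0.967 -0.255]
 [ 1.     0.    -0.001]
 [ 0.001 -0.255  0.967]] 58.51208891511887
```

View pics/crop0.png

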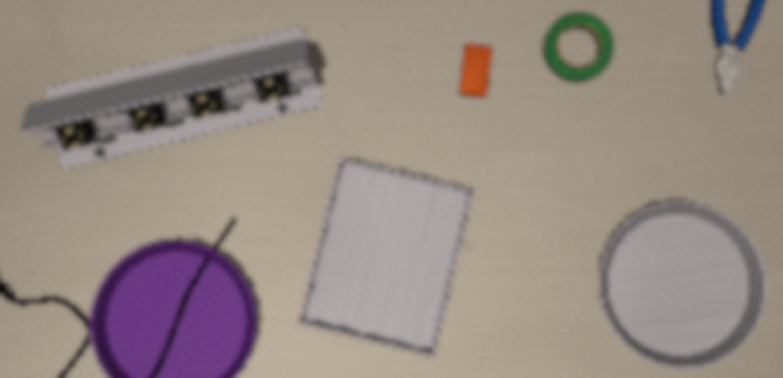

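The crop confirms the choice: plain aluminium dish and tray, and four relays on the rack in front of its back board. Next I'll check that the arm can reach, then take two close looks with the wrist camera square to the seat.

```bash
cat >> h.py <<'E'
def frame(yaw): # rack frame as matrix columns: x up along seat, y along rack, n normal
    s,c=np.sin(np.radians(35)),np.cos(np.radians(35)); Z=R.from_euler('z',yaw).as_matrix()
    return Z@np.array([[c,0,-s],[0,1,0],[s,0,c]])
def seatq(yaw,sg=1): # tool z = -n, tool y = sg*rack y
    F=frame(yaw); z=-F[:,2]; y=sg*F[:,1]; return R.from_matrix(np.c_[np.cross(y,z),y,z]).as_quat()
def downq(a): # tool pointing down, closing axis at world angle a
    y=np.array([np.cos(a),np.sin(a),0]); z=np.array([0,0,-1.]); return R.from_matrix(np.c_[np.cross(y,z),y,z]).as_quat()
E
python3 - <<'E'
from h import *
yaw=np.radians(12.2); F=frame(yaw)
mid=np.array([.617,.162,.085])-.036*F[:,2]; print("seat mid",mid)
for sg in(1,-1):
    for h in(.01,.10,.16): print(sg,h,[None if (q:=manip.solve_ik(mid+y*F[:,1]+h*F[:,2],seatq(yaw,sg))) is None else np.round(q,2).tolist() for y in(.12,-.06)])
q=seatq(yaw,1) if manip.solve_ik(mid+.16*F[:,2],seatq(yaw,1)) is not None else seatq(yaw,-1)
manip.move_pose(mid+.03*F[:,1]+.13*F[:,2],q); print(manip.current_clock())
c1,i1=snap("wrist","w1"); np.save("c1.npy",c1)
manip.servo_line(mid-.03*F[:,1]+.13*F[:,2]); c2,i2=snap("wrist","w2"); np.save("c2.npy",c2)
cv2.imwrite("pics/w12.png",np.hstack([i1,i2])[:,:,::-1][:, :, :]) 
s=cv2.resize(cv2.imread("pics/w12.png"),(800,300)); cv2.imwrite("pics/w12s.png",s)
E
```

```text
seat mid [0.63718242 0.16636359 0.05551053]
1 0.01 [[-0.65, 0.53, 0.07, 2.15, 2.12, 0.21, -0.89], [0.67, 0.84, -1.08, 2.17, 1.96, 0.63, -0.01]]
1 0.1 [[-0.65, 0.32, 0.02, 2.24, 1.49, 0.23, -0.27], [0.49, 0.38, -0.78, 2.27, 1.74, 0.24, -0.05]]
1 0.16 [[-0.52, 0.17, -0.17, 2.27, 1.14, 0.32, 0.07], [0.79, 0.25, -1.07, 2.31, 1.21, 0.23, 0.46]]
-1 0.01 [[-0.6, 0.53, 0.01, 2.15, 2.06, 0.24, 2.32], [0.16, 0.55, -0.42, 2.19, 2.36, 0.24, 2.47]]
-1 0.1 [[-1.69, 1.09, 1.52, 2.27, 4.53, 0.83, -0.57], [-0.8, 0.34, 0.69, 2.31, 4.42, 0.23, 0.23]]
-1 0.16 [[-1.8, 0.51, 1.37, 2.3, -1.2, 0.3, -0.87], [-1.23, 0.23, 1.15, 2.36, -1.33, 0.24, -0.27]]
1.9417
```

View pics/w12s.png

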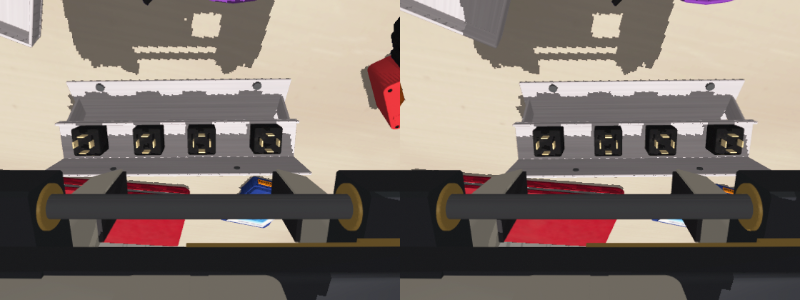

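Wrist pair (halved): in w1 the relays run from right to left, relay 1 at about (266,139), 2 at (202,139), 3 at (148,139) and 4 at (88,139). The rack lip is above them in the image and the board below. Next I'll triangulate them.

Run:
```python
from h import *
C=[np.load(f"c{i}.npy",allow_pickle=True).item() for i in(1,2)]
F=frame(np.radians(12.2)); P=[]; D=[]
for i in(1,2):
    im=cv2.imread(f"pics/w{i}.png"); hsv=cv2.cvtColor(im,cv2.COLOR_BGR2HSV)
    roi=np.zeros(im.shape[:2],np.uint8); roi[172:222,60:500]=255
    dark=((hsv[...,2]<55)&(roi>0)).astype(np.uint8)
    gold=((hsv[...,0]>12)&(hsv[...,0]<35)&(hsv[...,1]>70)&(hsv[...,2]>70)&(roi>0)).astype(np.uint8)
    m=cv2.morphologyEx(dark|gold,cv2.MORPH_CLOSE,np.ones((7,7)))
    n,l,s,ce=cv2.connectedComponentsWithStats(m)
    k=sorted([j for j in range(1,n) if s[j,4]>400],key=lambda j:-ce[j,0])
    print(i,[s[j].tolist() for j in k])
    P.append([[np.mean(np.where((l==j)&(gold>0))[1]),np.mean(np.where((l==j)&(gold>0))[0])] for j in k]); print(np.round(P[-1],1).tolist())
X=tri(C[0],P[0],C[1],P[1]); print(X.round(4))
print("spacing",np.linalg.norm(np.diff(X[:,:3],axis=0),axis=1).round(4))
d=X[0,:3]-X[3,:3]; print("yaw",np.degrees(np.arctan2(-d[0],d[1])), d)
im=cv2.imread("pics/w1.png"); cv2.imwrite("pics/w1c.png",cv2.resize(im[105:255,75:465],None,fx=2,fy=2,interpolation=cv2.INTER_CUBIC))
```

```text
1 [[350, 173, 45, 43, 1836], [263, 174, 39, 43, 1634], [186, 175, 44, 42, 1742], [100, 176, 52, 42, 1977]]
[[377.2, 199.8], [283.0, 200.7], [203.1, 201.2], [116.3, 201.6]]
2 [[428, 174, 53, 43, 2086], [343, 175, 45, 43, 1815], [272, 176, 39, 43, 1614], [186, 177, 44, 42, 1738]]
[[465.0, 200.1], [370.3, 201.4], [291.3, 202.5], [203.2, 203.3]]
[[5.922e-01 2.574e-01 8.450e-02 5.000e-04]
 [6.084e-01 1.945e-01 8.330e-02 4.000e-04]
 [6.185e-01 1.402e-01 8.550e-02 0.000e+00]
 [6.342e-01 8.080e-02 8.370e-02 3.000e-04]]
spacing [0.065  0.0552 0.0615]
yaw 13.369042845190299 [-0.04196444  0.17657141  0.00083291]
```

View pics/w1c.png

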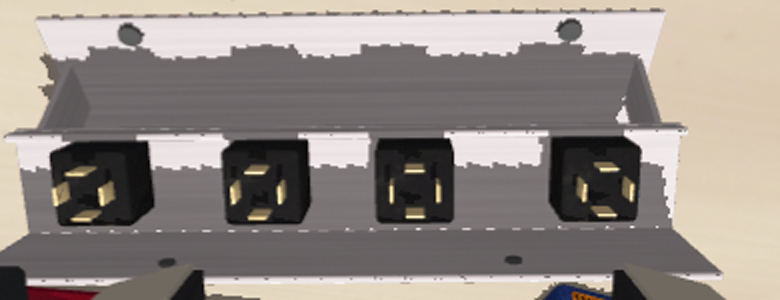

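Run:
```python
from h import *
F=frame(np.radians(12.9)); C=[np.load(f"c{i}.npy",allow_pickle=True).item() for i in(1,2)]
X=np.array([[.5922,.2574,.0845],[.6084,.1945,.0833],[.6185,.1402,.0855],[.6342,.0808,.0837]])
print("rack coords",((X-X[0])@F).round(4).tolist())
B=X-.033*F[:,2]; print("seat pts",B.round(4).tolist())
for i,k in((0,1),(1,2)):
  for dh in(-.003,0,.003):
    P=[B[k]+F@np.array([a,b,.026+dh]) for a in(-.014,.014) for b in(-.014,.014)]
    print(i+1,k+1,dh,proj(C[i],P).round(1).tolist())
Y=frame(np.radians(12.9))[:,1]
for k in range(4):
  for off in(0,.024): print(k+1,off,[None if (q:=manip.solve_ik(B[k]+off*Y+h*F[:,2],seatq(np.radians(12.9)))) is None else np.round(q,2).tolist() for h in(.011,.10)])
for p in([.457,-.295],[.485,-.025]):
  for a in(0,30,60,76,90,120,150): print(p,a,[None if (q:=manip.solve_ik([*p,z],downq(np.radians(a)+s))) is None else np.round(q,1).tolist() for z in(.014,.13) for s in(0,np.pi)])
# dish/tray refinement from top
im=cv2.imread("pics/top0.png");c=viewer.get_calibration("top")
hsv=cv2.cvtColor(im,cv2.COLOR_BGR2HSV)
for n,(x0,x1,y0,y1) in dict(tray=(245,332,213,306),dish=(355,442,228,310)).items():
    m=np.zeros(im.shape[:2],np.uint8); m[y0:y1,x0:x1]=(hsv[y0:y1,x0:x1,1]<35)*255
    m=cv2.morphologyEx(m,cv2.MORPH_OPEN,np.ones((3,3)))
    k=max(cv2.findContours(m,cv2.RETR_EXTERNAL,cv2.CHAIN_APPROX_NONE)[0],key=cv2.contourArea)
    w=onz(c,k.reshape(-1,2),.02)[:,:2].astype(np.float32); print(n,cv2.minAreaRect(w),cv2.minEnclosingCircle(w))
```

```text
rack coords [[0.0, 0.0, 0.0], [0.0007, -0.0649, -0.002], [0.0001, -0.1201, 0.0011], [0.0008, -0.1815, -0.0015]]
seat pts [[0.6107, 0.2616, 0.0575], [0.6269, 0.1987, 0.0563], [0.637, 0.1444, 0.0585], [0.6527, 0.085, 0.0567]]
1 2 -0.003 [[263.2, 178.0], [302.5, 177.7], [264.0, 215.6], [302.3, 215.4]]
1 2 0 [[263.0, 178.8], [302.8, 178.5], [263.8, 216.8], [302.5, 216.6]]
1 2 0.003 [[262.8, 179.7], [303.0, 179.4], [263.6, 218.1], [302.7, 217.8]]
2 3 -0.003 [[271.0, 179.9], [310.7, 179.6], [271.6, 217.9], [310.3, 217.6]]
2 3 0 [[270.9, 180.8], [311.0, 180.4], [271.5, 219.1], [310.6, 218.8]]
2 3 0.003 [[270.8, 181.6], [311.4, 181.3], [271.4, 220.4], [310.9, 220.0]]
1 0 [[-0.12, 0.57, -0.5, 2.16, 1.93, 0.43, -0.51], [0.02, 0.37, -0.69, 2.25, 1.6, 0.42, -0.24]]
1 0.024 [[-0.16, 0.58, -0.51, 2.15, 1.88, 0.46, -0.5], [-0.03, 0.39, -0.7, 2.23, 1.58, 0.47, -0.25]]
2 0 [[-0.01, 0.55, -0.47, 2.19, 2.09, 0.35, -0.56], [0.16, 0.35, -0.66, 2.28, 1.69, 0.32, -0.2]]
2 0.024 [[-0.05, 0.56, -0.48, 2.18, 2.03, 0.38, -0.54], [0.11, 0.36, -0.67, 2.27, 1.66, 0.36, -0.22]]
3 0 [[0.13, 0.54, -0.48, 2.2, 2.21, 
[... 2458 characters left out ...]
 -0.025] 120 [[0.7, 0.7, -0.9, 2.1, 0.8, 0.7, 1.4], [0.5, 0.6, -0.6, 2.1, 0.6, 0.6, -1.5], [0.8, 0.5, -1.0, 2.0, 0.6, 0.9, 1.6], [0.5, 0.4, -0.5, 2.0, 0.3, 0.8, -1.3]]
[0.485, -0.025] 150 [[0.8, 0.8, -1.1, 2.1, 1.0, 0.9, 1.8], [0.5, 0.6, -0.6, 2.1, 0.6, 0.6, -1.0], [1.0, 0.7, -1.3, 2.0, 0.8, 1.0, 1.9], [0.5, 0.4, -0.5, 2.0, 0.3, 0.8, -0.8]]
tray ((0.4850599765777588, -0.02227707952260971), (0.13290542364120483, 0.16336284577846527), 75.20398712158203) ((0.4853665232658386, -0.02239116095006466), 0.10141923278570175)
dish ((0.4548511803150177, -0.29516837000846863), (0.15492674708366394, 0.15379849076271057), 89.22537231445312) ((0.4546443223953247, -0.29580172896385193), 0.07918892800807953)
```

Positions are consistent: spacing is about 60 mm, the dish measures 155 mm and the tray 133x163 mm. The open gripper overlaps the neighbouring relays. I will straddle each relay with the right finger in the gap and the left finger over the space already cleared, so the relay slides about 25 mm along the seat as the jaws close.

```bash
cat > job.py <<'E'
from h import *
import sys
yaw=np.radians(12.9); F=frame(yaw); Q=seatq(yaw)
X1=np.array([.5922,.2574,.0845]); ys=[0,-.0649,-.1201,-.1815]
S=[X1+F@np.array([.0004,y,-.0336]) for y in ys]     # seat points
OFF=[.023,.028,.0248,0]; H=[.010,.006,.010,.006]
dish=np.array([.455,-.2955]); tray=np.array([.485,-.023]); ta=np.radians(-14.8); tp=np.array([-np.sin(ta),np.cos(ta)])
PL=[(dish-[0,.017],0),(tray-.028*tp,ta),(dish+[0,.017],0),(tray+.028*tp,ta)]
def pick(k):
    p=S[k]+OFF[k]*F[:,1]
    manip.move_pose(p+.10*F[:,2],Q); manip.servo_line(p+(H[k]+.03)*F[:,2],vel=.2)
    f0=np.array(manip.current_force()); manip.servo_line(p+H[k]*F[:,2],vel=.06)
    print("down force",(np.array(manip.current_force())-f0).round(2),manip.current_clock())
    effector.close(f_grip=20); print("gap",manip.current_finger_gap(),manip.current_gripper_force())
    manip.servo_line(p+.11*F[:,2],vel=.12); print("lifted gap",manip.current_finger_gap(),manip.current_clock())
def place(k):
    xy,a=PL[k]; q=downq(a); z=.003+H[k]
    manip.move_pose([*xy,z+.09],q); manip.servo_line([*xy,z+.006],vel=.12); manip.sleep(.15)
    f0=np.array(manip.current_force())
    for i in range(12):
        z1=z+.005-.001*i; manip.servo_line([*xy,z1],vel=.02)
        df=np.array(manip.current_force())-f0
        if df[2]>1.5: break
    print("set at",round((z1-z)*1e3,1),"mm df",df.round(2),manip.current_clock())
    effector.open_jaws(); print("open",manip.current_finger_gap(),(np.array(manip.current_force())-f0).round(2))
    manip.servo_line([*xy,z+.09],vel=.15); print(manip.current_clock())
E
python3 - <<'E'
from job import *
pick(0); snap("wrist","g1")
E
```

```text
down force [ 0.24 -0.17  1.37] 4.3667
gap 0.027592542351531586 19.999499917030334
lifted gap 0.027889958226718373 6.3583
```

View pics/g1.png

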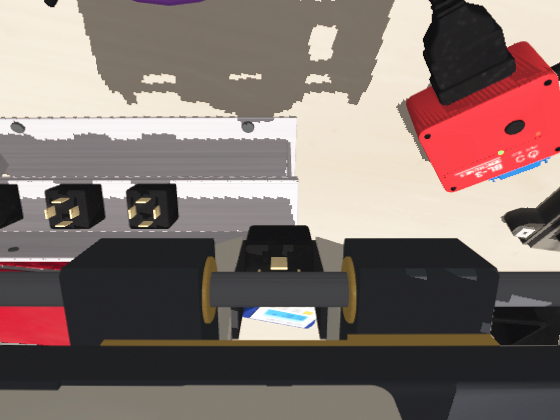

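Relay 1 is held square, with a blade at (280,262). Relays 2 and 3 are undisturbed at (152,205) and (72,207). Next I'll place it.

Run:
```python
from job import *
place(0)
c,i1=snap("wrist","d1"); c,i2=snap("top","t1")
a=cv2.resize(i1[:,:,::-1],(400,300)); b=cv2.resize(i2[165:315,145:445,::-1],(400,300)); cv2.imwrite("pics/d1s.png",np.hstack([a,b]))
```

```text
set at -2.0 mm df [-1.68 -0.19  5.95] 11.5167
open 0.09214930614348421 [ 0.25 -0.18  0.49]
13.4
```

View pics/d1s.png

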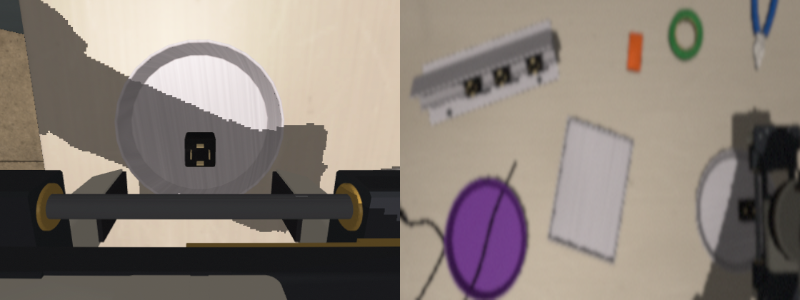

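Relay 1 stands upright in the dish at (200,150) in the wrist half of the picture, clear of the rim. Next is relay 2.

Run:
```python
from job import *
pick(1)
if abs(manip.current_finger_gap()-.028)<.002:
    place(1); c,i1=snap("wrist","d2"); c,i2=snap("top","t2")
    a=cv2.resize(i1[:,:,::-1],(400,300)); b=cv2.resize(i2[165:315,145:445,::-1],(400,300)); cv2.imwrite("pics/d2s.png",np.hstack([a,b]))
```

```text
down force [-0.04 -0.47  1.19] 16.5417
gap 0.028133864636953828 19.99934434890747
lifted gap 0.028361054227328306 18.5667
set at -2.0 mm df [-1.42  0.54  6.01] 22.625
open 0.09158542987179617 [ 1.58  0.18 -0.13]
24.5083
```

View pics/d2s.png

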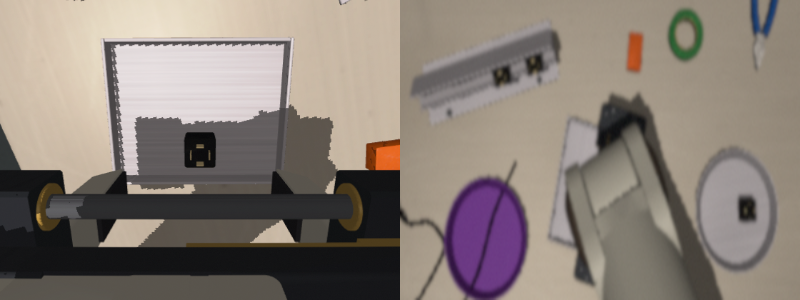

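Relay 2 is upright in the tray at (200,150). In the top half, relay 1 is in the dish at (747,208), and relays 3 and 4 are still in place. Next are relays 3 and 4, each checked by finger gap.

Run:
```python
from job import *
for k in(2,3):
    pick(k)
    if abs(manip.current_finger_gap()-.028)>.002: print("bad grasp"); break
    place(k)
    c,i1=snap("wrist",f"d{k+1}")
else:
    manip.move_pose([.45,.25,.25],downq(np.radians(60))); 
    c,i2=snap("top","t4")
    a=cv2.resize(cv2.imread("pics/d3.png"),(400,300)); b=cv2.resize(cv2.imread("pics/d4.png"),(400,300)); t=cv2.resize(i2[165:315,145:445,::-1],(600,300))
    cv2.imwrite("pics/fin.png",np.vstack([np.hstack([a,b]),cv2.copyMakeBorder(t,0,0,100,100,cv2.BORDER_CONSTANT)]))
print(manip.current_clock())
```

```text
down force [-1.37 -0.31 -1.5 ] 26.8
gap 0.027435953921855195 19.99965727329254
lifted gap 0.027978722083504538 28.7917
set at -2.0 mm df [-2.6   0.88  5.28] 33.425
open 0.09152034642407153 [-0.28  1.27 -0.24]
35.3083
down force [ 0.45 -1.16  0.25] 37.8667
gap 0.027757100378949642 19.999675154685974
lifted gap 0.027946527258769026 39.8917
set at -2.0 mm df [-1.74 -1.83  8.  ] 43.9
open 0.09193335994725065 [ 0.17 -0.9   0.15]
45.7833
47.0083
```

View pics/fin.png

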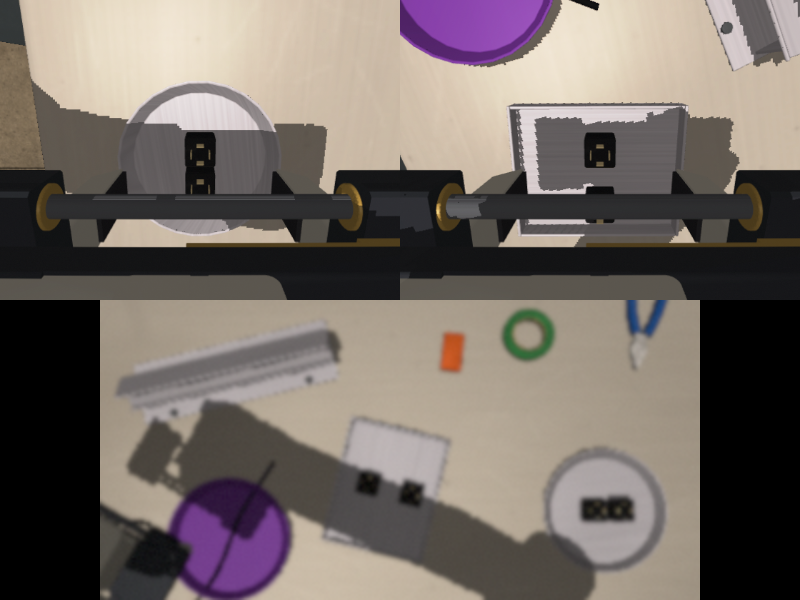

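All four relays stand upright: dish at (593,510) and (621,510), tray at (368,483) and (411,493). The rack is empty, and the battery and tape have not moved.

```bash
python3 -c "
from bench import manip
print(manip.hand_in())"
```

```text
the job is handed in; nothing more can be done
None
```

The job is handed in at about 47 s: relays 1 and 3 stand upright in the dish and relays 2 and 4 in the tray, dealt in order from the left, with the battery and tape left where they were.

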